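# Lock the build plate in the scraping jig

## Task

The build plate with its fresh prints lies in the scraping jig, but the jig's bolt is still drawn back. With the fingertips push the round bolt knob along its L-shaped slot towards the plate as far as it goes, then round the corner and sideways to the very end of the short leg, so that the bolt lies out over the plate and cannot slide back. Only push the knob, do not lift it; leave it there and leave the things round about where they are.

Things in the scene. Friction and masses are not known exactly. Their poses are not given: they have to be found in the camera images.
- jig: Fixed scraping jig. Origin on the bench under the middle of the slot's long leg, z up. In jig mm: black base x -115..115, y -85..315, 12 thick; raised rigid aluminium deck x -75..90, y -75..65, top z 34, with an L slot 16 wide: long leg along y at x 0, short leg from its +y end towards +x; 200 mm square steel build plate at y 100..300, top z 14.5.
- slot_start (a point): Point on the deck's top surface: knob axis when the knob is at the closed end of the long leg (jig x 0, y -35, z 34 mm)
- slot_corner (a point): Point on the deck's top surface: knob axis when the knob is in the corner of the L (jig x 0, y 35, z 34 mm)
- slot_end (a point): Point on the deck's top surface: knob axis when the knob is at the end of the short leg, locked (jig x 40, y 35, z 34 mm)
- knob_top (a point): Centre of the knob's top. Upright black plastic cylinder, 26 mm across, 37 tall, 2.5 above the deck (top at z 73.5). Starts in the first 25 mm of the long leg. Its 13 mm steel pin runs in the slot (1.5 mm play each side, rigid end stops). Pushing takes about 2 to 4 N in either leg; it does not spring back and stays where it is left.
- bolt (a joint): Travel of bolt and knob along the long leg (jig +y), 0 at slot_start to 0.070 m at the corner
- traverse (a joint): Travel of the knob along the short leg (jig +x), 0 in the long leg to 0.040 m at the end; the slot blocks it unless bolt is within about 2 mm of 0.070
- knob (a joint): Lift of the loose knob sleeve up its pin, 0 when down to 0.020 m; it falls back by its own weight (100 g)
- bracket: Bystander, loose: white printed L bracket 60 x 35 x 41 mm on the build plate; origin: centre of its underside
- bushing: Bystander, loose: white printed ring 34 mm across, 22 mm tall, on the build plate; origin: centre of its underside
- gear: Bystander, loose: grey printed gear 44 mm across, 18 mm tall, on the deck near jig x 66, y -50 mm; origin: centre of its underside
- gluestick: Bystander, loose: glue stick, 28 mm across, 95 mm tall, upright on the bench near jig x 160, y 0 mm; origin: centre of its underside
- scraper: Bystander, loose: scraper (spatula) 200 mm long on the bench at the jig's +x side, near jig x 195, y 200 mm; origin: its middle, underside
- spool: Bystander, loose: filament spool lying flat on the bench, 190 mm across, 62 mm tall, near jig x 50, y -250 mm; origin: centre of its underside
- marker: Bystander, loose: black marker pen 120 mm long, 16 mm thick, lying on the bench near jig x -90, y -190 mm; origin: its middle, underside

How it is judged (in metres and radians):
On the way, in this order (a step that is already met when the one before it is completed fails the run):
1. the knob has been pushed along the long leg to the corner (value of joint bolt above 0.066 m and value of joint traverse below 0.015 m).
2. the knob has been pushed to the end of the short leg (value of joint bolt above 0.066 m and value of joint traverse above 0.036 m), for 0.2 s.
At the end, for the whole second after the job is handed in: The knob rests at the end of the short leg, within 4 mm of its end (traverse above 36 mm) with the bolt within 4 mm of full travel (above 66 mm), the knob down on its pin (lift under 3 mm), at rest (all of step 2 and value of joint knob below 0.003 m and velocity of joint each of traverse, bolt below 0.005 m/s); the robot touches nothing.
It fails at once if the knob is lifted more than 7 mm (value of joint knob above 0.007 m).
It fails at once if a bystander is moved more than 20 mm (distance of any of bracket, bushing, gear, gluestick, scraper, spool, marker from where it was at the start of the episode above 0.02 m).
It fails at once if the glue stick is tipped over (angle between gluestick's own z axis and vertical above 0.4 rad).
It also fails if it takes over 38 s, if anything falls off the work surface, if the arm or the gripper's body presses on something with over 40 N, if the wrist force passes 120 N, or if a joint passes its speed limit or range.

## Robot

A 7-joint arm with a two-finger parallel gripper is mounted at the origin on the work surface. World frame = base frame: x ahead of the robot, y to its left, z up, the work surface at z = 0. Lengths are in mm, angles in rad, forces in N, time in s.
With the tool pointing down it reaches from about 400 to 850 mm from the base axis. Payload 6.9 kg.
Tool frame: the origin (TCP) lies on the front face of the gripper's body, between the roots of the fingers; the fingertips stand 73 mm ahead of it and the grasp point (between the pads) lies 54 mm ahead of it; z points along the fingers, x is the direction in which the jaws open and shut, and the axes are right-handed (so a half turn about z gives the same grasp; the last joint's range is limited). The gripper opens to 85 mm and grips with 20 to 120 N. Pads are 22 mm wide; open, the fingers measure 114 mm over their backs; the gripper's body (76 mm by 85 mm) begins 54 mm behind the grasp point. The pads swing forward as they close: fully open they stand 13 mm farther back than shut.
Start: joints at [-1.04, 0.507, -0.238, 1.5, 0.126, 1.149, -0.155], TCP at [257.605, 569.433, 303.875] pointing down, gripper open.
Joint ranges: [-3.08, 3.08], [-0.24, 2.05], [-1.43, 1.35], [0, 2.5], [-1.52, 4.66], [0.17, 1.96], [-2.89, 2.89]. Speed limits (rad/s): [2.39, 2.39, 3.14, 3.14, 3.14, 3.14, 3.14].

## Interface

Orientations are given as a unit quaternion [w, x, y, z].
In Python, from cell import robot gives the robot as it stands.
- The arm moves only by the tool send_rows, never from a script. Its argument "targets" is a list of rows, each a list of 7 numbers: the turn, a rotation vector about the tool's x, y, z as a fraction of full scale, then the shift along the tool's x, y, z as a fraction of full scale, then the gripper command: -1 is shut, 1 is fully open, values between are in proportion. A call has 1 to 10 rows; each row is the pose to reach, as a shift and turn from the pose commanded when the call began, along the tool's axes at that moment; what a row does not reach only later rows make up. Full scale, the value 1, is 20 cm for a shift and 60 degrees for a turn. A row lasts 1/8 s, in which the tool goes at most 62.5 mm and 10.7 degrees, less where a joint would pass 70% of its speed; a pose out of reach is approached as far as the arm can. A call with a number of a shift or a turn outside -1 to 1 is refused whole. A call with a gripper value outside its range is refused whole. The fingers move at their own pace and stop on an object; "grip_force" is the grip in N (left out, the last holds). Time passes only in rows, so rows that repeat a pose let the fingers close. It gives the time, the measured TCP pose, the force and the opening at its end, in the units of the state.
- robot.read_state(): the state, without advancing time (a new reading comes with each control period).
- robot.snapshot(name): name is "scene" or "top" or "wrist"; returns a dict with "img" (480x640x3 uint8, red, green, blue), "K" (3x3 intrinsics, pixels), "k1" (the pictures are not rectified: a ray, as slopes to the right and down, at radius r is drawn at 1 + k1 r^2 times it, then the intrinsics apply), "xyz" and "orientation" of the camera in the world. Camera axes: x right, y up, looking along -z (the intrinsics and any distortion apply to the point x, -y, -z); pixel columns grow to the right and rows downward; lengths in mm; the calibration is good to about 2 mm. A picture is of the moment at which its call begins. There is no depth.
- robot.job_done(): hands the job in, once; it reports no verdict.
The state is a dict: "clock": time; "joints": joint angles; "qvel": joint speeds; "joint_efforts": joint torques, N m; "position": TCP position; "tool_rot": TCP orientation; "contact_force": force on the tool from outside, world axes, zero at the start; "ft_torque": the same for the moment, N m; "finger_gap": finger opening in mm.
Only numpy, scipy, OpenCV 4.12 (cv2) and the standard library are available. Lean on these libraries where they do the work, as an engineer would, in place of code of your own. Each camera call takes 0.05 s, during which the arm holds its last target. There are 200 camera calls.

## Working session

There is one attempt and no reset: what is moved stays moved. The work goes in short steps, Python scripts to look and compute and a tool call to move; the robot and the scene stay as the last step left them, time stands still between calls to the robot, and variables do not carry over. Pictures are saved under pics/ and viewed, about 8 in all and at most 12, crops included, and the job is handed in when it is done.

Besides the shell and the picture viewer there is one more tool, called after "Call:" by a JSON object that holds its "op" and its "data", one argument or row to a line. send_rows: Moves the arm, as the interface text tells. Its arguments: {"type":"object","properties":{"targets":{"type":"array"},"grip_force":{"type":"number"}},"required":["targets"]}

```bash
mkdir -p pics; cat > h.py <<'E'
import numpy as np, cv2
from cell import robot
from scipy.spatial.transform import Rotation as R
def rot(q): return R.from_quat([q[1],q[2],q[3],q[0]])
def snap(n,f):
    s=robot.snapshot(n); cv2.imwrite('pics/'+f+'.png',s['img'][:,:,::-1]); np.save('pics/'+f+'.npy',{k:s[k] for k in('K','k1','xyz','orientation')},allow_pickle=True); return s
def cal(f): return np.load('pics/'+f+'.npy',allow_pickle=True).item()
def pix2w(c,u,v,z):
    K=np.array(c['K']);a=(u-K[0,2])/K[0,0];b=(v-K[1,2])/K[1,1];x,y=a,b
    for _ in range(20):
        g=1+c['k1']*(x*x+y*y);x,y=a/g,b/g
    d=rot(c['orientation']).apply([x,-y,-1]);p=np.array(c['xyz'],float)
    return p+d*(z-p[2])/d[2]
def w2pix(c,P):
    q=rot(c['orientation']).inv().apply(np.array(P,float)-c['xyz']);x,y=q[0]/-q[2],-q[1]/-q[2]
    g=1+c['k1']*(x*x+y*y);K=np.array(c['K']);return K[0,0]*x*g+K[0,2],K[1,1]*y*g+K[1,2]
E
python3 - <<'E'
from h import *
print(robot.read_state())
for n in('top','scene'):
    s=snap(n,n+'0');print(n,s['K'],s['k1'],s['xyz'],s['orientation'])
E
```

```text
{'clock': 0.0, 'joints': array([-1.04049499,  0.50831844, -0.2375432 ,  1.5011399 ,  0.12569409,
        1.14884051, -0.15480156]), 'qvel': array([ 0.00058704,  0.00086084,  0.00080901, -0.00124767,  0.00099303,
       -0.00076572, -0.00111179]), 'joint_efforts': array([ 1.29091764e-03, -6.20615029e+01, -2.18605354e+00, -2.49646282e+01,
        1.27316246e-02,  1.22761205e-02,  1.71960494e-05]), 'position': array([257.49492748, 569.09571665, 303.03977103]), 'tool_rot': array([ 4.70944269e-04,  8.40271154e-01,  5.42165705e-01, -7.17838482e-04]), 'contact_force': array([ 0.49612555, -0.29540674,  0.01486779]), 'ft_torque': array([0.02279917, 0.08317019, 0.00843525]), 'finger_gap': 85.48095373657945}
top [[517.54847276   0.         322.57276053]
 [  0.         517.54847276 247.99050707]
 [  0.           0.           1.        ]] -0.042331866950667464 [505.78640717 -37.58223252 944.0000392 ] [-0.69787564 -0.020897    0.0492337   0.71421912]
scene [[551.9562055    0.         316.40169361]
 [  0.         551.9562055  229.89132063]
 [  0.           0.           1.        ]] -0.08399406808390278 [1123.94431658  286.8047432   765.51200357] [0.43665306 0.17133574 0.321784   0.82245561]
```

View pics/top0.png

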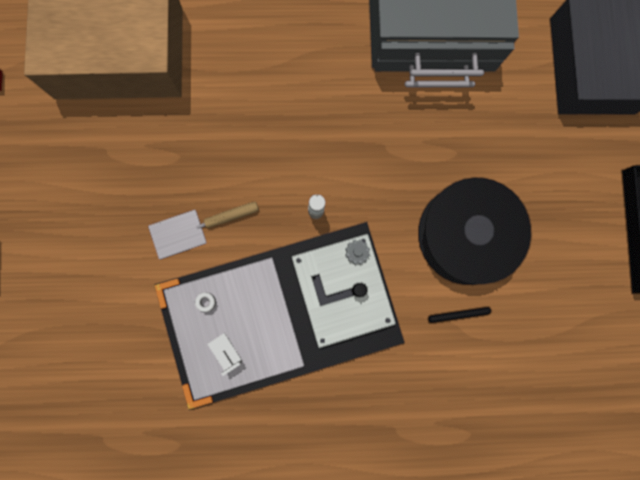

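View pics/scene0.png

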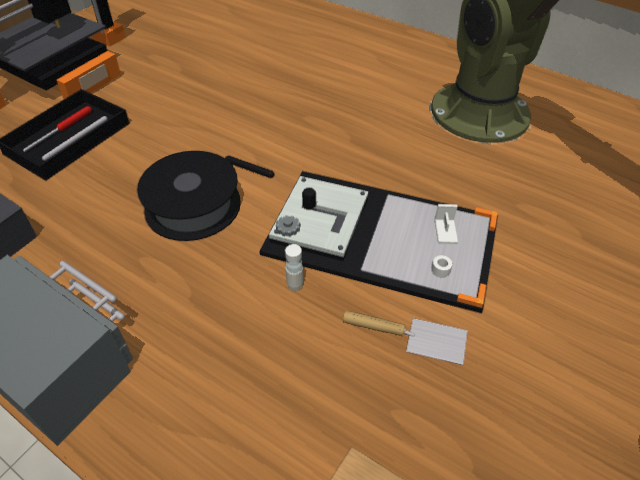

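The top view shows the knob at about (360,290) and the deck corners at about (367,236), (293,256), (319,347) and (395,323). The slot's short leg points up towards (318,278), and the gear is at (358,252). I'll enlarge that area.

```bash
python3 - <<'E'
import cv2
i=cv2.imread('pics/top0.png')[215:365,270:420]
cv2.imwrite('pics/top0c.png',cv2.resize(i,(600,600),interpolation=cv2.INTER_CUBIC))
E
```

```text
(no output)
```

View pics/top0c.png

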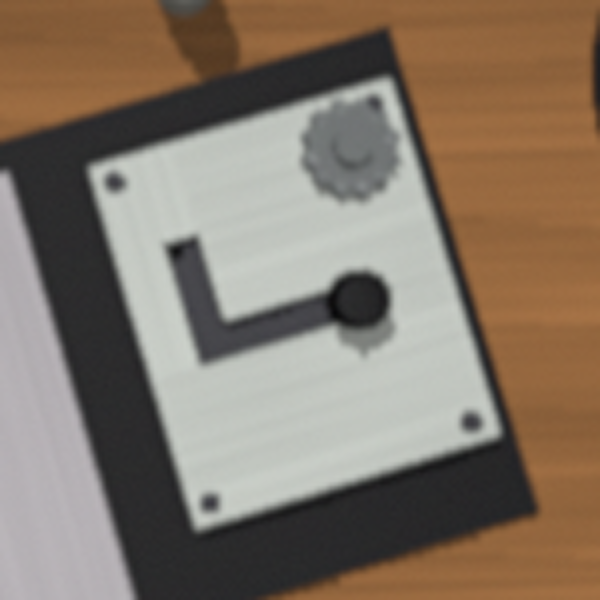

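Crop readings: deck corners (390,75), (90,165), (195,532) and (502,437). The knob top is at (361,298), the slot's outer corner at (205,362), and the short leg's end runs from (166,245) to (197,237).

```bash
cat >> h.py <<'E'
E
python3 - <<'E'
from h import *
c=cal('top0')
f=lambda x,y,z:pix2w(c,270+(x+.5)/4-.5,215+(y+.5)/4-.5,z)
J=np.array([[90,-75],[90,65],[-75,65],[-75,-75],[-8,43],[48,43]],float)
W=np.array([f(*p,34)[:2] for p in[(390,75),(90,165),(195,532),(502,437),(205,362),(166,245)]])
jm,wm=J.mean(0),W.mean(0);H=(J-jm).T@(W-wm)
th=np.arctan2(H[0,1]-H[1,0],H[0,0]+H[1,1]);M=np.array([[np.cos(th),-np.sin(th)],[np.sin(th),np.cos(th)]])
t=wm-M@jm;print('th',th,np.degrees(th),'t',t);print(W-(J@M.T+t))
k=f(361,298,73.5)[:2];print('knob w',k,'jig',M.T@(k-t))
for n,p in dict(s=(0,-35),c=(0,35),e=(40,35)).items():print(n,M@p+t)
print('scene knob pix check',w2pix(cal('scene0'),[*k,73.5]))
s=robot.read_state();r=rot(s['tool_rot']).as_matrix();print(r)
E
```

```text
th 0.26550869864539484 15.212527856391961 t [ 512.99230163 -107.51652813]
[[ 0.93655502  1.01516707]
 [ 0.3978414  -0.04905867]
 [-1.29798924  0.87987208]
 [-0.82863781  0.25040593]
 [ 1.63388537 -1.63857829]
 [-0.84165474 -0.45780812]]
knob w [ 521.16416574 -134.71642592] jig [  0.74825704 -28.39108863]
s [ 522.17630778 -141.29009814]
c [503.80829549 -73.74295812]
e [542.40666122 -63.2469511 ]
scene knob pix check (np.float64(309.67969148244407), np.float64(191.47616909101333))
[[ 4.12150658e-01  9.11115461e-01 -6.72617862e-04]
 [ 9.11114225e-01 -4.12151207e-01 -1.50049091e-03]
 [-1.64434073e-03  5.59661320e-06 -9.99998648e-01]]
```

Call:
{"op": "send_rows", "data": {
  "targets": [
    [0, 0, 0, -0.94, 0.925, 0.15, -1],
    [0, 0, 0, -0.94, 0.925, 0.15, -1],
    [0, 0, 0, -0.94, 0.925, 0.15, -1],
    [0, 0, 0, -0.94, 0.925, 0.15, -1],
    [0, 0, 0, -0.94, 0.925, 0.15, -1]
  ],
  "grip_force": 20
}}

```text
clock: 0.72
position: [349.9, 317.5, 273.3]
tool_rot: [0.001, 0.842, 0.54, -0.001]
contact_force: [0.4, 1.5, 0.6]
finger_gap: 0.4
```

Call:
{"op": "send_rows", "data": {
  "targets": [
    [0, 0, 0, -0.94, 0.925, 0.15, -1],
    [0, 0, 0, -0.94, 0.925, 0.15, -1],
    [0, 0, 0, -0.94, 0.925, 0.15, -1],
    [0, 0, 0, -0.94, 0.925, 0.15, -1],
    [0, 0, 0, -0.94, 0.925, 0.15, -1]
  ]
}}

```text
clock: 1.35
position: [440.6, 71.0, 243.4]
tool_rot: [0.0, 0.842, 0.54, -0.001]
contact_force: [-0.2, 0.6, 0.0]
finger_gap: 0.1
```

Call:
{"op": "send_rows", "data": {
  "targets": [
    [0, 0, -0.66, -0.94, 0.925, 0.1, -1],
    [0, 0, -0.66, -0.94, 0.925, 0.1, -1],
    [0, 0, -0.66, -0.94, 0.925, 0.1, -1],
    [0, 0, -0.66, -0.94, 0.925, 0.1, -1],
    [0, 0, -0.66, -0.94, 0.925, 0.1, -1],
    [0, 0, -0.66, -0.94, 0.925, 0.1, -1],
    [0, 0, -0.66, -0.94, 0.925, 0.1, -1]
  ]
}}

```text
clock: 2.22
position: [531.1, -171.0, 223.7]
tool_rot: [-0.001, 0.606, 0.795, 0.0]
contact_force: [-0.7, 0.8, -0.7]
finger_gap: 0.1
```

```bash
cat >> h.py <<'E'
th=0.2655;M=np.array([[np.cos(th),-np.sin(th)],[np.sin(th),np.cos(th)]]);t=np.array([513.0,-107.5])
def st():
    s=robot.read_state();r=rot(s['tool_rot']).as_matrix();p=s['position']
    print('clk',s['clock'],'pos',p.round(1),'jig',(M.T@(p[:2]-t)).round(1),'F',s['contact_force'].round(1),'gap',round(s['finger_gap'],1),'tool x,y in jig deg',[round(float(np.degrees(np.arctan2(r[1,i],r[0,i])-th)),1) for i in(0,1)],'z',r[:,2].round(4));return s
E
python3 - <<'E'
from h import *
st();s=snap('wrist','w1')
for n,P in dict(knobtop=(521.2,-134.7,73.5),corner=(503.8,-73.7,34),end=(542.4,-63.2,34)).items():print(n,w2pix(s,P))
E
```

```text
clk 2.225 pos [ 531.1 -171.   223.7] jig [  0.8 -66. ] F [-0.7  0.8 -0.7] gap 0.1 tool x,y in jig deg [90.2, 0.2] z [-3.0e-04  1.4e-03 -1.0e+00]
knobtop (np.float64(372.7545780885898), np.float64(248.46613146517214))
corner (np.float64(446.91738834740477), np.float64(229.30959574354011))
end (np.float64(440.855866263084), np.float64(276.1126145367755))
```

View pics/w1.png

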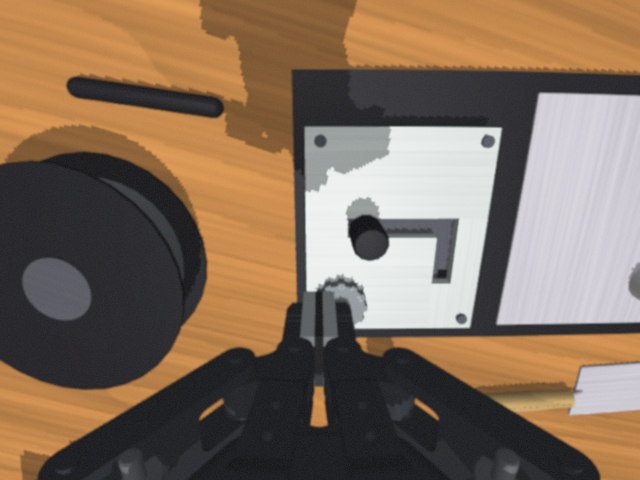

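The knob shows at (370,242) and was predicted at (373,248); the slot corner agrees about as well. So the estimate is good to about 3 mm, and I'm going down behind the knob.

Call:
{"op": "send_rows", "data": {
  "targets": [
    [0, 0, 0, -0.03, -0.003, 0.2, -1],
    [0, 0, 0, -0.03, -0.003, 0.4, -1],
    [0, 0, 0, -0.03, -0.003, 0.49, -1],
    [0, 0, 0, -0.03, -0.003, 0.49, -1],
    [0, 0, 0, -0.03, -0.003, 0.49, -1]
  ]
}}

```text
clock: 2.9
position: [532.5, -178.2, 126.9]
tool_rot: [0.001, 0.606, 0.795, 0.0]
contact_force: [0.4, 0.5, 0.8]
finger_gap: -0.0
```

```bash
python3 - <<'E'
from h import *
st();s=snap('scene','s1')
cv2.imwrite('pics/s1c.png',cv2.resize(s['img'][120:300,220:420,::-1],(800,720))[:600])
E
```

```text
clk 2.9 pos [ 532.5 -178.2  126.9] jig [  0.2 -73.3] F [0.4 0.5 0.8] gap -0.0 tool x,y in jig deg [90.1, 0.1] z [ 1.3e-03 -1.0e-04 -1.0e+00]
```

View pics/s1c.png

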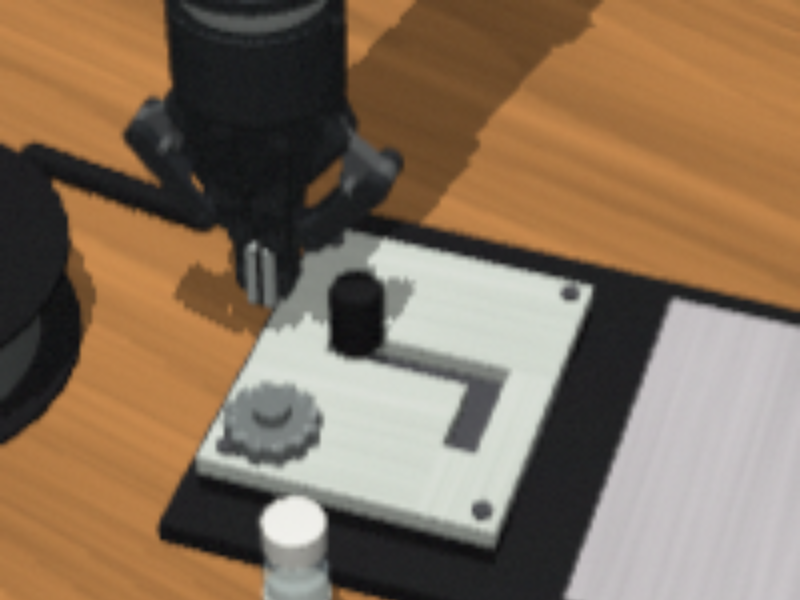

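The tip stands behind the knob, and the linkage knuckles are well above the knob's top. Pushing along +y (tool x).

Call:
{"op": "send_rows", "data": {
  "targets": [
    [0, 0, 0, 0.06, 0, 0.01, -1],
    [0, 0, 0, 0.11, 0, 0.01, -1],
    [0, 0, 0, 0.16, 0, 0.01, -1],
    [0, 0, 0, 0.21, 0, 0.01, -1],
    [0, 0, 0, 0.26, 0, 0.01, -1],
    [0, 0, 0, 0.31, 0, 0.01, -1],
    [0, 0, 0, 0.35, 0, 0.01, -1],
    [0, 0, 0, 0.365, 0, 0.01, -1],
    [0, 0, 0, 0.365, 0, 0.01, -1]
  ]
}}

```text
clock: 4.08
position: [512.3, -108.2, 123.7]
tool_rot: [-0.0, 0.607, 0.795, -0.0]
contact_force: [0.5, -0.0, 1.4]
finger_gap: -0.1
```

Call:
{"op": "send_rows", "data": {
  "targets": [
    [0, 0, 0, 0.01, 0, 0, -1],
    [0, 0, 0, 0.02, 0, 0, -1],
    [0, 0, 0, 0.02, 0, 0, -1]
  ]
}}

```text
clock: 4.45
position: [511.3, -104.9, 123.8]
tool_rot: [-0.0, 0.607, 0.795, -0.0]
contact_force: [-0.5, -0.7, -1.1]
finger_gap: 0.0
```

```bash
python3 - <<'E'
from h import *
st();s=snap('scene','s2')
cv2.imwrite('pics/s2c.png',cv2.resize(s['img'][120:270,220:420,::-1],(800,600)))
E
```

```text
clk 4.45 pos [ 511.3 -104.9  123.8] jig [-0.9  3. ] F [-0.5 -0.7 -1.1] gap 0.0 tool x,y in jig deg [90.0, 0.0] z [-6.e-04  0.e+00 -1.e+00]
```

View pics/s2c.png

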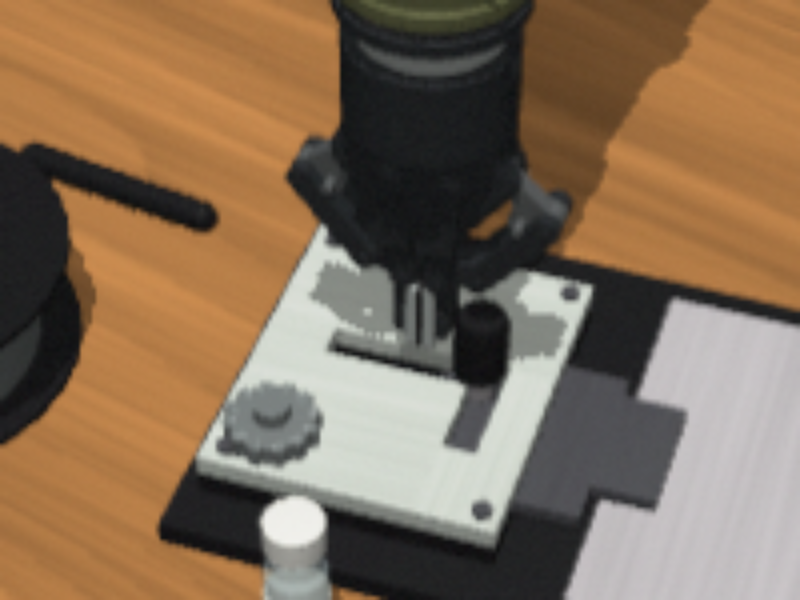

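The knob is nearly at the corner, in contact with the finger, and the bolt is out over the plate. Pushing on in small steps until the stop.

Call:
{"op": "send_rows", "data": {
  "targets": [
    [0, 0, 0, 0.01, 0, 0, -1],
    [0, 0, 0, 0.015, 0, 0, -1],
    [0, 0, 0, 0.015, 0, 0, -1]
  ]
}}

```text
clock: 4.88
position: [510.6, -101.8, 123.8]
tool_rot: [-0.0, 0.607, 0.795, -0.0]
contact_force: [-0.1, -0.8, -0.9]
finger_gap: 0.1
```

Call:
{"op": "send_rows", "data": {
  "targets": [
    [0, 0, 0, 0.01, 0, 0, -1],
    [0, 0, 0, 0.015, 0, 0, -1],
    [0, 0, 0, 0.015, 0, 0, -1]
  ]
}}

```text
clock: 5.25
position: [510.1, -99.8, 124.0]
tool_rot: [0.0, 0.607, 0.795, -0.0]
contact_force: [-0.4, -4.4, -1.4]
finger_gap: 0.1
```

Call:
{"op": "send_rows", "data": {
  "targets": [
    [0, 0, 0, 0.01, 0, 0, -1],
    [0, 0, 0, 0.01, 0, 0, -1],
    [0, 0, 0, 0.01, 0, 0, -1]
  ]
}}

```text
clock: 5.62
position: [510.0, -99.3, 124.1]
tool_rot: [0.001, 0.608, 0.794, -0.001]
contact_force: [1.1, -9.5, -0.1]
finger_gap: -0.1
```

The travel stopped and the force rose to 9.5 N, so the knob is at the corner. Next I back off, go round to the -x side and line up with the knob.

Call:
{"op": "send_rows", "data": {
  "targets": [
    [0, 0, 0, -0.08, 0, 0, -1],
    [0, 0, 0, -0.1, 0, 0, -1],
    [0, 0, 0, -0.1, -0.12, 0, -1],
    [0, 0, 0, -0.1, -0.19, 0, -1],
    [0, 0, 0, -0.1, -0.19, 0, -1],
    [0, 0, 0, 0.05, -0.19, 0, -1],
    [0, 0, 0, 0.115, -0.19, 0, -1],
    [0, 0, 0, 0.115, -0.19, 0, -1],
    [0, 0, 0, 0.115, -0.19, 0, -1]
  ]
}}

```text
clock: 6.75
position: [467.3, -85.5, 123.9]
tool_rot: [0.0, 0.607, 0.795, -0.0]
contact_force: [1.1, -0.1, 0.5]
finger_gap: -0.5
```

```bash
python3 - <<'E'
from h import *
st();s=snap('scene','s3')
cv2.imwrite('pics/s3c.png',cv2.resize(s['img'][120:270,220:420,::-1],(800,600)))
E
```

```text
clk 6.75 pos [467.3 -85.5 123.9] jig [-38.4  33.2] F [ 1.1 -0.1  0.5] gap -0.5 tool x,y in jig deg [90.0, 0.0] z [ 5.e-04 -5.e-04 -1.e+00]
```

View pics/s3c.png

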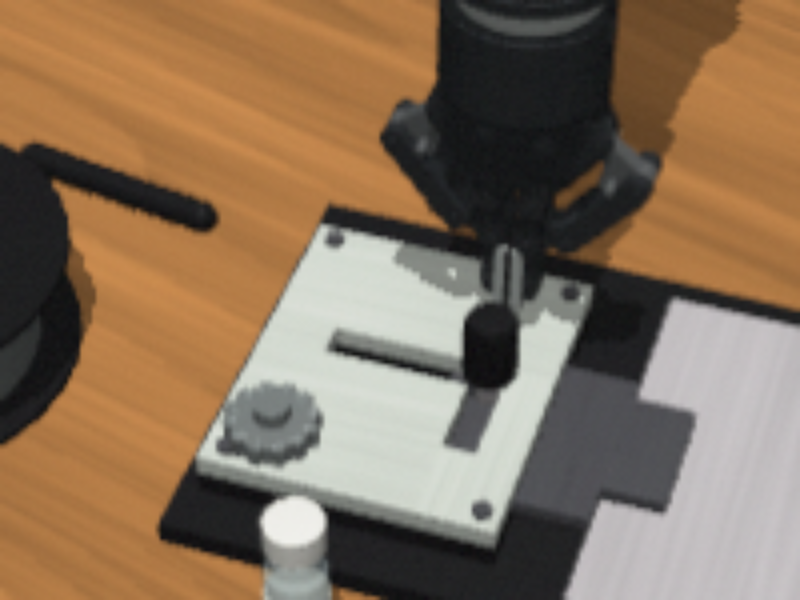

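The knob is in the corner and the tip is lined up behind it. Pushing along +x (tool y).

Call:
{"op": "send_rows", "data": {
  "targets": [
    [0, 0, 0, 0, 0.05, 0, -1],
    [0, 0, 0, 0, 0.09, 0, -1],
    [0, 0, 0, 0, 0.13, 0, -1],
    [0, 0, 0, 0, 0.17, 0, -1],
    [0, 0, 0, 0, 0.21, 0, -1],
    [0, 0, 0, 0, 0.24, 0, -1],
    [0, 0, 0, 0, 0.25, 0, -1],
    [0, 0, 0, 0, 0.25, 0, -1]
  ]
}}

```text
clock: 7.8
position: [515.2, -71.4, 123.9]
tool_rot: [0.0, 0.607, 0.795, 0.0]
contact_force: [0.6, 0.4, -0.5]
finger_gap: 0.1
```

Call:
{"op": "send_rows", "data": {
  "targets": [
    [0, 0, 0, 0, 0.01, 0, -1],
    [0, 0, 0, 0, 0.015, 0, -1],
    [0, 0, 0, 0, 0.015, 0, -1]
  ]
}}

```text
clock: 8.18
position: [517.8, -70.8, 123.9]
tool_rot: [-0.0, 0.607, 0.795, 0.0]
contact_force: [-1.4, -0.8, 0.1]
finger_gap: -0.3
```

```bash
python3 -c "
from h import *
st()"
```

```text
clk 8.175 pos [517.8 -70.8 123.9] jig [14.3 34.2] F [-1.4 -0.8  0.1] gap -0.3 tool x,y in jig deg [90.1, 0.1] z [-2.e-04  2.e-04 -1.e+00]
```

Call:
{"op": "send_rows", "data": {
  "targets": [
    [0, 0, 0, 0, 0.01, 0, -1],
    [0, 0, 0, 0, 0.015, 0, -1],
    [0, 0, 0, 0, 0.015, 0, -1]
  ]
}}

```text
clock: 8.55
position: [519.5, -70.4, 123.7]
tool_rot: [-0.001, 0.607, 0.795, -0.001]
contact_force: [-5.6, -0.7, 4.5]
finger_gap: -0.2
```

Call:
{"op": "send_rows", "data": {
  "targets": [
    [0, 0, 0, 0, 0.01, 0, -1],
    [0, 0, 0, 0, 0.015, 0, -1],
    [0, 0, 0, 0, 0.015, 0, -1]
  ]
}}

```text
clock: 8.93
position: [520.2, -70.3, 123.6]
tool_rot: [-0.003, 0.607, 0.794, -0.003]
contact_force: [-12.4, -2.3, 9.9]
finger_gap: 0.0
```

Call:
{"op": "send_rows", "data": {
  "targets": [
    [0, 0, 0, 0, 0.01, 0, -1],
    [0, 0, 0, 0, 0.01, 0, -1],
    [0, 0, 0, 0, 0.01, 0, -1]
  ]
}}

```text
clock: 9.3
position: [520.7, -70.3, 123.4]
tool_rot: [-0.004, 0.608, 0.794, -0.004]
contact_force: [-15.9, -3.6, 11.9]
finger_gap: 0.1
```

The force has climbed to 16 N with no more travel, so the end stop is reached. Backing straight off, then up.

Call:
{"op": "send_rows", "data": {
  "targets": [
    [0, 0, 0, 0, -0.03, 0, -1],
    [0, 0, 0, 0, -0.1, 0, -1],
    [0, 0, 0, 0, -0.22, 0, -1],
    [0, 0, 0, 0, -0.22, -0.2, -1],
    [0, 0, 0, 0, -0.4, -0.5, -1],
    [0, 0, 0, 0, -0.4, -0.5, -1],
    [0, 0, 0, 0, -0.4, -0.5, -1]
  ]
}}

```text
clock: 10.18
position: [448.6, -90.2, 224.4]
tool_rot: [0.001, 0.607, 0.795, 0.001]
contact_force: [-0.4, 0.7, -0.2]
finger_gap: -0.2
```

```bash
python3 - <<'E'
from h import *
st();s=snap('scene','s4');snap('top','top4')
print('end pos knobtop in scene/top',w2pix(s,(542.4,-63.2,73.5)),w2pix(cal('top4'),(542.4,-63.2,73.5)))
a=cv2.resize(s['img'][120:270,220:420,::-1],(800,600))
cv2.imwrite('pics/s4c.png',a)
E
```

```text
clk 10.175 pos [448.6 -90.2 224.4] jig [-57.6  33.6] F [-0.4  0.7 -0.2] gap -0.2 tool x,y in jig deg [90.0, 0.0] z [ 2.5e-03 -6.0e-04 -1.0e+00]
end pos knobtop in scene/top (np.float64(336.3995742308308), np.float64(214.04936572513625)) (np.float64(317.12440620221986), np.float64(277.51351318434206))
```

View pics/s4c.png

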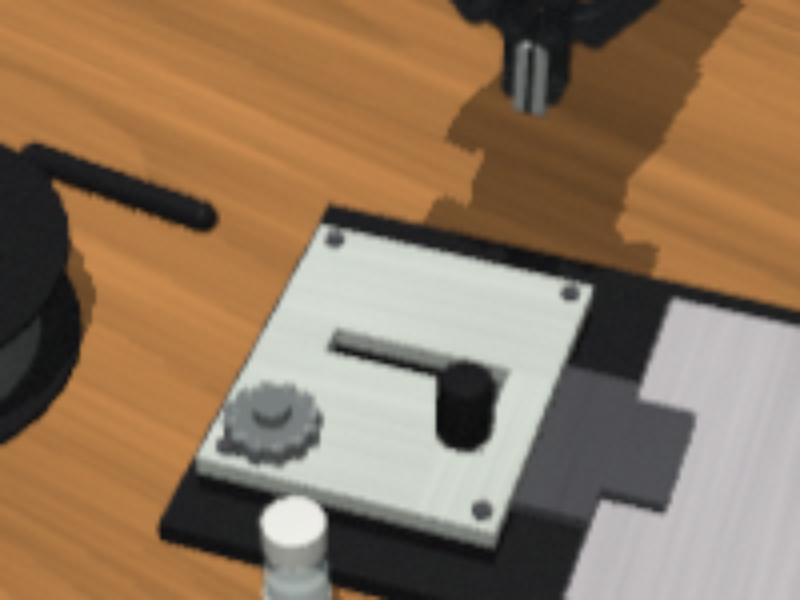

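The knob's top is at crop (466,377), which is image (336.5,214.2). The prediction for the end of the slot was (336.4,214.0). The gear, glue stick and marker haven't moved.

```bash
python3 -c "
from h import *
print(robot.job_done())"
```

```text
the job is handed in; nothing more can be done
None
```

The knob is locked at the end of the short leg, with the bolt out over the plate, and I handed the job in at about 10 s of the 38 s. I pushed it with the closed fingertips: along the long leg to the corner stop (about 9.5 N), then sideways to the end stop (about 16 N). After that I drew the arm back and raised it clear.

- **Knob position:** in the last scene picture the knob's top was at pixel (336.5, 214.2), and (336.4, 214.0) was predicted for the end of the slot. It looked to be down on its pin.
- **Robot:** it was touching nothing, with contact force below 1 N.
- **Things round about:** the gear, glue stick and marker looked unmoved, and so did the part of the spool that showed. The last picture I viewed did not take in the bracket, bushing and scraper, so I did not check those again, but the arm did not go near them.

No check failed or disagreed. The hand-in reports no verdict.

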